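Open the wide supply canister on the craft-class table

ROBOT

A 6-joint arm with a two-finger parallel gripper is mounted at the origin on the work surface. World frame = base frame: x ahead of the robot, y to its left, z up, the work surface at z = 0. Lengths are in m, angles in rad, forces in N, time in s.
With the tool pointing down it reaches from about 0.275 to 0.825 m from the base axis. Payload 5.2 kg.
Tool frame: the origin (TCP) lies at the very end of the fingers, on their centre line; the grasp point (between the pads) lies 19 mm behind it (hold_point_z is the distance from the TCP to the grasp point, in m); z points along the fingers, y is the line along which they close (so a half turn about z gives the same grasp; the last joint's range is limited). The gripper opens to 93 mm and grips with 3 to 60 N. Pads are 15 mm wide; open, the fingers measure 128 mm over their backs; the gripper's body (75 mm by 188 mm) begins 65 mm behind the grasp point.
Start: joints at [0.912, 0.259, 1.535, -0, 1.348, -0.203], TCP at [0.242, 0.494, 0.219] pointing down, gripper open.
Joint ranges: [-3.14, 3.14], [-0.91, 2.08], [0.19, 2.58], [-1.22, 4.36], [0.22, 2.71], [-3.12, 3.12]. Speed limits (rad/s): [2.57, 2.57, 3.14, 3.14, 3.14, 3.14].

INTERFACE

Orientations are given as [roll, pitch, yaw] about the fixed x, y, z axes, in that order (R = Rz(yaw) Ry(pitch) Rx(roll)).
In Python, from workcell import sense, snapshot, close_job, hold_point_z gives the robot as it stands. The module is installed in compiled form; this text tells all that it offers.
- The arm moves only by the tool apply_moves, never from a script. Its argument "targets" is a list of rows, each an object of numbers: "dx", "dy", "dz": the shift along the world's x, y, z in m; "wx", "wy", "wz": the turn, a rotation vector about the world's x, y, z in rad. A call has 1 to 10 rows; each row is the pose to reach, as a shift and turn from the pose commanded when the call began; what a row does not reach only later rows make up. A row lasts 1/12 s, in which the tool goes at most 41.7 mm and 7.16 degrees, less where a joint would pass 70% of its speed; a pose out of reach is approached as far as the arm can. A call with a gripper value outside its range is refused whole. "jaw" is the opening in per cent of the stroke, from 0 (shut) to 100 (fully open), set as the call begins (left out, the last holds). The fingers move at their own pace and stop on an object; the grip force is fixed at half the most. Time passes only in rows, so rows that repeat a pose let the fingers close. It gives the time, the measured TCP pose, the force, the opening and the grip force at its end, in the units of the state.
- sense(): the state, without advancing time (a new reading comes with each control period).
- snapshot(name): name is "scene" or "top"; returns a dict with "img" (400x640x3 uint8, red, green, blue), "range_z" (400x640 float32, m along the optical axis (not along the pixel's ray), 0 where there is no reading), "camera_matrix" (3x3 intrinsics, pixels), "rvec" (rotation vector, rad) and "tvec" (3), from world to camera coordinates, as OpenCV has them. Camera axes: x right, y down, z forward; pixel columns grow to the right and rows downward; lengths in m; the calibration is good to about 2 mm. A picture is of the moment at which its call begins.
- close_job(): hands the job in; it is judged then, once.
The state is a dict: "clock": time; "joint_positions": joint angles; "joint_vel": joint speeds; "effort": joint torques, N m; "position": TCP position; "tcp_rot": TCP orientation; "force": force on the tool from outside, world axes, zero at the start; "moment": the same for the moment, N m; "finger_gap": opening from 0.0 (shut) to 1.0 (fully open); "grip_force": force on a finger pad.
Only numpy, scipy, OpenCV 4.12 (cv2) and the standard library are available. Lean on these libraries where they do the work, as an engineer would, in place of code of your own. Each camera call takes 0.05 s, during which the arm holds its last target. There are 200 camera calls.

TASK

Open the wide, low steel canister: take its wooden stopper by the flat grip and, while it is still in the neck, rock it about ten degrees to the robot's left and then as far to the right as you ease it up and out. Lower the stopper into the shallow cardboard tray and let go of it there; do not drop it in. Leave the stopper of the slim, tall canister alone.

Things in the scene. Friction and masses are not known exactly. Their poses are not given: they have to be found in the camera images.
- stopper_centre (a point): Half-way up the wide canister's wooden stopper (77 mm tall, 60 g), z up it. From the foot: tapered plug 30 long, 24 to 33 across; round collar 42 across, 5 thick; flat upright grip 50 (x) by 20 (y) by 42 tall. Grip spans -3.5 to +38.5 mm from this point; pinch it across y. Seated: collar on the rim, this point 8.5 mm above it, x away from the robot within 20 degrees.
- wide: The wide low steel canister, fixed (110 mm across; neck 52). Origin at its underside; rim 88 mm above. z up, y to the robot's left, axes as the seated stopper's. Sprung rubber pads in the 38 mm bore grip the plug: a straight pull takes 10 to 15 N, falling to nothing 20 mm up; plug clear of the rim at 30 mm up. Raised 3 to 6 mm, it can lean 10 degrees each way about the mouth.
- tray_in (a point): Centre of the inner floor of the shallow cardboard tray, 160 x 160 mm outside, 28 mm high, walls and floor 4 mm thick, open above; fixed to the table; z up. The stopper may stand or lie in it.
- other_centre (a point): Half-way up the identical stopper seated in the slim tall steel canister (58 mm across, 112 mm high, fixed to the table). To be left alone; its top is 159 mm above the table, the tallest thing near the work.
Things that resemble listed ones, but are neither listed nor needed, are in the scene too. What is shaped like the part that bears stopper_centre but red is not meant.

How it is judged:
On the way, in this order (a step that is already met when the one before it is completed fails the run):
1. the stopper leans to the robot's left by more than 4 degrees, its plug still in the neck (raised less than about 23 mm) (angle between stopper_centre's own z axis and vertical above 0.07 rad and y of wide in the frame of stopper_centre above 0.004 m and z of stopper_centre in the frame of wide below 0.12 m), for 0.03 s.
2. it then leans to the right by more than 4 degrees, its plug still in the neck (raised less than about 23 mm) (angle between stopper_centre's own z axis and vertical above 0.07 rad and y of wide in the frame of stopper_centre below -0.004 m and z of stopper_centre in the frame of wide below 0.12 m), for 0.03 s.
3. the stopper is out of the neck (z of stopper_centre in the frame of wide above 0.129 m), for 0.1 s.
4. the stopper is lowered into the tray, still held by the fingers, to within about 20 mm of the tray's floor (x of stopper_centre in the frame of tray_in between -0.06 and 0.06 m and y of stopper_centre in the frame of tray_in between -0.06 and 0.06 m and z of stopper_centre in the frame of tray_in below 0.0585 m and contact force between the fingers and stopper above 0.3 N), for 0.05 s.
At the end, for the whole second after the job is handed in: The stopper rests, standing or lying, in the cardboard tray with its centre within 60 mm of the tray's centre along each side and less than 48 mm above its floor, released and at rest; the slim canister's stopper has moved less than 8 mm (x of stopper_centre in the frame of tray_in between -0.06 and 0.06 m and y of stopper_centre in the frame of tray_in between -0.06 and 0.06 m and z of stopper_centre in the frame of tray_in below 0.048 m and linear speed of stopper below 0.05 m/s); the robot touches nothing.
It fails at once if the slim canister's stopper is moved by 8 mm or more (distance of other_centre from where it was at the start of the episode above 0.008 m).
It also fails if it takes over 51 s, if anything falls off the work surface, if the arm or the gripper's body presses on something with over 40 N, if the wrist force passes 120 N, or if a joint passes its speed limit or range.

## Working session

There is one attempt and no reset: what is moved stays moved. The work goes in short steps, Python scripts to look and compute and a tool call to move; the robot and the scene stay as the last step left them, time stands still between calls to the robot, and variables do not carry over. Pictures are saved under pics/ and viewed, at most 10 in all, crops included, and the job is handed in when it is done.

Besides the shell and the picture viewer there is one more tool, called as a command line: name --argument value ..., lists and objects as JSON in quotes. apply_moves: Moves the arm, as the interface text tells. Its arguments: {"type":"object","properties":{"targets":{"type":"array","items":{"type":"object","properties":{"dx":{"type":"number"},"dy":{"type":"number"},"dz":{"type":"number"},"wx":{"type":"number"},"wy":{"type":"number"},"wz":{"type":"number"}}}},"jaw":{"type":"number"}},"required":["targets"]}

```bash
mkdir -p pics; cat > h.py <<'E'
import numpy as np, cv2
from workcell import sense, snapshot, close_job, hold_point_z
def cloud(s):
    K=s["camera_matrix"];R,_=cv2.Rodrigues(np.array(s["rvec"],float));t=np.array(s["tvec"],float)
    d=s["range_z"];v,u=np.mgrid[:d.shape[0],:d.shape[1]]
    c=np.stack([(u-K[0,2])/K[0,0]*d,(v-K[1,2])/K[1,1]*d,d],-1)
    w=(c-t.ravel())@R
    w[d==0]=np.nan
    return w
E
python3 - <<'E'
from h import *
s=sense();print(s,hold_point_z)
for n in("scene","top"):
    p=snapshot(n);cv2.imwrite(f"pics/{n}0.png",p["img"][:,:,::-1]);np.savez(f"{n}0.npz",w=cloud(p),**p)
    print(n,p["camera_matrix"],p["rvec"],p["tvec"])
E
```

```text
{'clock': 0.0, 'joint_positions': array([ 9.12178616e-01,  2.59360857e-01,  1.53609170e+00, -2.32003218e-05,
        1.34799779e+00, -2.02774469e-01]), 'joint_vel': array([-1.12172257e-03,  1.84875867e-03, -1.33934836e-03,  7.24683108e-05,
       -1.52197721e-03,  6.56685331e-04]), 'effort': array([ 1.22006873e-03, -4.37309968e+01, -2.84005523e+01,  7.20875035e-02,
        4.12976684e-02, -1.90240021e-04]), 'position': array([0.24174789, 0.49340421, 0.21780465]), 'tcp_rot': array([-3.13976847e+00, -3.51962106e-04,  2.68575424e+00]), 'force': array([ 0.07458241,  0.30784965, -0.1956997 ]), 'moment': array([-0.01391735,  0.03663743,  0.00745734]), 'grip_force': 0.0, 'finger_gap': 0.9986331700068364} 0.0188
scene [[487.55116021   0.         321.69907149]
 [  0.         487.55116021 202.23938762]
 [  0.           0.           1.        ]] [ 0.9686573   2.68732339 -0.74696629] [ 0.3820095  -0.27050148  1.59735061]
top [[487.65117807   0.         318.00598994]
 [  0.         487.65117807 202.35051954]
 [  0.           0.           1.        ]] [ 2.1774537  -2.21436034  0.06517392] [0.04874805 0.54251193 1.23569295]
```

View pics/scene0.png

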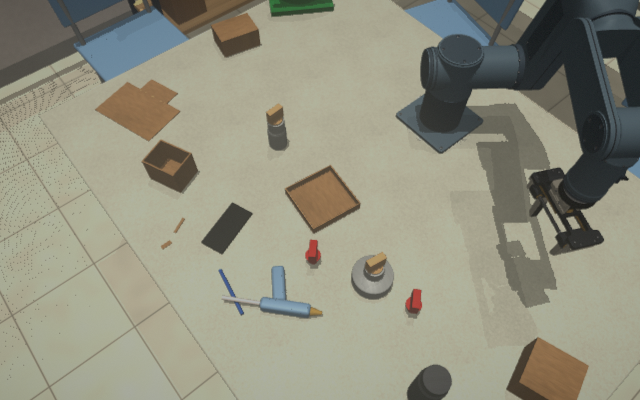

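View pics/top0.png

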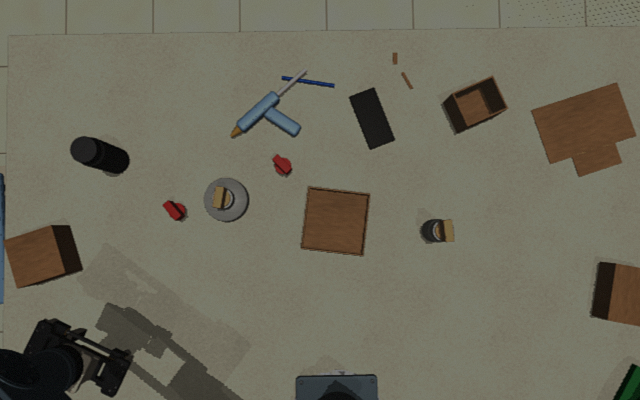

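The scene shows the wide canister at (373,276) in the scene view and (226,200) in the top view. The tray is at (336,221) top and the slim canister at (437,231) top. Two red decoys stand near the wide canister.

```bash
python3 - <<'E'
from h import *
for n,(u,v),r in(("top",(226,200),26),("scene",(373,276),30)):
    z=np.load(f"{n}0.npz");w=z["w"];hsv=cv2.cvtColor(z["img"],cv2.COLOR_RGB2HSV)
    vv,uu=np.mgrid[:400,:640];near=(abs(uu-u)<r)&(abs(vv-v)<r)
    wood=near&(hsv[...,1]>70)&(w[...,2]>.1)
    top=near&(w[...,2]>.125)
    for nm,m in(("wood",wood),("top",top)):
        P=w[m];print(n,nm,m.sum(),P.mean(0),np.percentile(P[:,2],[5,50,95]),cv2.minAreaRect(P[:,:2].astype(np.float32)*1000))
    rim=near&(w[...,2]>.083)&(w[...,2]<.092);print(' rim',cv2.minEnclosingCircle(w[rim][:,:2].astype(np.float32)*1000))
    body=near&(w[...,2]>.05)&(w[...,2]<.092);print(' body',cv2.minEnclosingCircle(w[body][:,:2].astype(np.float32)*1000), np.percentile(w[near][:,2],range(0,101,10)).round(3))
    # tray
    u,v=((336,221) if n=="top" else (322,198));near=(abs(uu-u)<48)&(abs(vv-v)<48)
    t=near&(w[...,2]>.02)&(w[...,2]<.04);print(' tray',t.sum(),cv2.minAreaRect(w[t][:,:2].astype(np.float32)*1000))
    u,v=((437,231) if n=="top" else (277,127));near=(abs(uu-u)<30)&(abs(vv-v)<30)&(w[...,2]>.145);print(' slim',near.sum(),w[near].mean(0))
# collar/plug check in enlarged crop
a=cv2.imread("pics/top0.png")[165:235,190:262];b=cv2.imread("pics/scene0.png")[235:310,335:412]
cv2.imwrite("pics/crop.png",np.hstack([cv2.resize(a,(400,400)),cv2.resize(b,(400,400))]))
E
```

```text
top wood 240 [0.55299799 0.26896422 0.13156995] [0.11019229 0.1346654  0.13902958] ((553.3135375976562, 270.86932373046875), (21.023584365844727, 49.6562385559082), 80.24237060546875)
top top 200 [0.55361846 0.27040294 0.13523638] [0.1305665  0.13541081 0.13911508] ((553.4931030273438, 270.8385009765625), (21.023584365844727, 50.02040100097656), 80.24237060546875)
 rim ((553.7664184570312, 270.7092590332031), 25.674137115478516)
 body ((558.4782104492188, 269.8914794921875), 50.809574127197266) [nan nan nan nan nan nan nan nan nan nan nan]
 tray 425 ((495.003662109375, -4.4737701416015625), (159.9564666748047, 159.8007049560547), 82.37268829345703)
 slim 226 [ 0.4667697  -0.25319417  0.15846914]
scene wood 249 [0.55490726 0.2743485  0.12915936] [0.10609782 0.13447082 0.13887654] ((552.1435546875, 271.9310607910156), (20.816341400146484, 50.84336853027344), 82.00044250488281)
scene top 182 [0.55351824 0.27264247 0.13513129] [0.12862268 0.13562752 0.13909026] ((551.9702758789062, 271.9962158203125), (20.449769973754883, 50.401466369628906), 80.80256652832031)
 rim ((552.6984252929688, 272.4734802246094), 25.869049072265625)
 body ((550.5669555664062, 274.02020263671875), 47.0059928894043) [nan nan nan nan nan nan nan nan nan nan nan]
 tray 444 ((493.7763671875, -3.99420166015625), (164.21804809570312, 162.07847595214844), 82.52250671386719)
 slim 148 [ 0.46837791 -0.25147747  0.15673937]
```

View pics/crop.png

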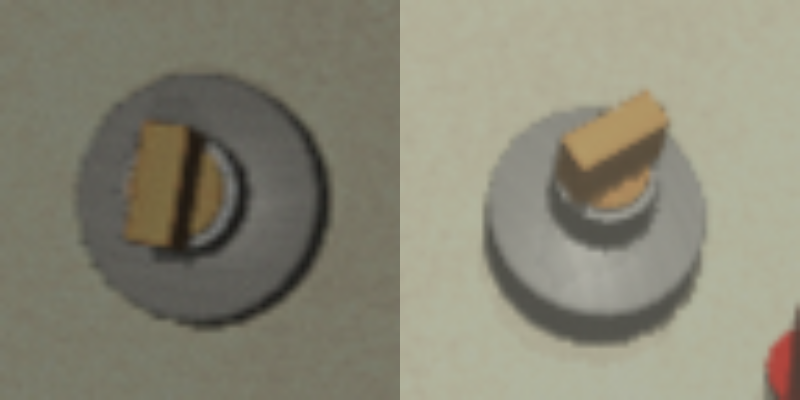

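Grip centre is at about (0.553, 0.271) with yaw -9.5°, so I need to turn the tool by +0.29 rad. I'll move above it first.

apply_moves --jaw 100 --targets '[{"dx": 0.311,"dy": -0.223,"dz": 0.02,"wz": 0.29},{"dx": 0.311,"dy": -0.223,"dz": 0.02,"wz": 0.29},{"dx": 0.311,"dy": -0.223,"dz": 0.02,"wz": 0.29},{"dx": 0.311,"dy": -0.223,"dz": 0.02,"wz": 0.29},{"dx": 0.311,"dy": -0.223,"dz": 0.02,"wz": 0.29},{"dx": 0.311,"dy": -0.223,"dz": 0.02,"wz": 0.29},{"dx": 0.311,"dy": -0.223,"dz": 0.02,"wz": 0.29},{"dx": 0.311,"dy": -0.223,"dz": 0.02,"wz": 0.29},{"dx": 0.311,"dy": -0.223,"dz": 0.02,"wz": 0.29},{"dx": 0.311,"dy": -0.223,"dz": 0.02,"wz": 0.29}]'

```text
schema error: expected keys dx, dy, dz, wx, wy, wz
```

apply_moves --targets '[{},{},{},{},{},{}]'

```text
schema error: expected keys dx, dy, dz, wx, wy, wz
```

apply_moves --jaw 100 --targets '[{"dx": 0.311,"dy": -0.223,"dz": 0.02,"wx": 0,"wy": 0,"wz": 0.29},{"dx": 0.311,"dy": -0.223,"dz": 0.02,"wx": 0,"wy": 0,"wz": 0.29},{"dx": 0.311,"dy": -0.223,"dz": 0.02,"wx": 0,"wy": 0,"wz": 0.29},{"dx": 0.311,"dy": -0.223,"dz": 0.02,"wx": 0,"wy": 0,"wz": 0.29},{"dx": 0.311,"dy": -0.223,"dz": 0.02,"wx": 0,"wy": 0,"wz": 0.29},{"dx": 0.311,"dy": -0.223,"dz": 0.02,"wx": 0,"wy": 0,"wz": 0.29},{"dx": 0.311,"dy": -0.223,"dz": 0.02,"wx": 0,"wy": 0,"wz": 0.29},{"dx": 0.311,"dy": -0.223,"dz": 0.02,"wx": 0,"wy": 0,"wz": 0.29},{"dx": 0.311,"dy": -0.223,"dz": 0.02,"wx": 0,"wy": 0,"wz": 0.29},{"dx": 0.311,"dy": -0.223,"dz": 0.02,"wx": 0,"wy": 0,"wz": 0.29}]'

```text
clock: 0.93
position: [0.5571, 0.2669, 0.238]
tcp_rot: [-3.14, 0.001, 2.972]
force: [-0.4, -0.8, -1.0]
finger_gap: 0.998
grip_force: 0.0
```

apply_moves --targets '[{"dx": 0,"dy": 0,"dz": 0,"wx": 0,"wy": 0,"wz": 0},{"dx": 0,"dy": 0,"dz": 0,"wx": 0,"wy": 0,"wz": 0},{"dx": 0,"dy": 0,"dz": 0,"wx": 0,"wy": 0,"wz": 0},{"dx": 0,"dy": 0,"dz": 0,"wx": 0,"wy": 0,"wz": 0}]'

```text
clock: 1.27
position: [0.5516, 0.2721, 0.2386]
tcp_rot: [3.141, -0.001, 2.978]
force: [0.1, 0.0, -0.1]
finger_gap: 1.0
grip_force: 0.0
```

apply_moves --targets '[{"dx": 0.001,"dy": -0.001,"dz": -0.035,"wx": 0,"wy": 0,"wz": 0},{"dx": 0.001,"dy": -0.001,"dz": -0.07,"wx": 0,"wy": 0,"wz": 0},{"dx": 0.001,"dy": -0.001,"dz": -0.1,"wx": 0,"wy": 0,"wz": 0},{"dx": 0.001,"dy": -0.001,"dz": -0.12,"wx": 0,"wy": 0,"wz": 0},{"dx": 0.001,"dy": -0.001,"dz": -0.132,"wx": 0,"wy": 0,"wz": 0},{"dx": 0.001,"dy": -0.001,"dz": -0.14,"wx": 0,"wy": 0,"wz": 0},{"dx": 0.001,"dy": -0.001,"dz": -0.14,"wx": 0,"wy": 0,"wz": 0},{"dx": 0.001,"dy": -0.001,"dz": -0.14,"wx": 0,"wy": 0,"wz": 0},{"dx": 0.001,"dy": -0.001,"dz": -0.14,"wx": 0,"wy": 0,"wz": 0}]'

```text
clock: 2.02
position: [0.5546, 0.2706, 0.1001]
tcp_rot: [3.141, 0.002, 2.977]
force: [-0.1, 0.1, 0.8]
finger_gap: 0.996
grip_force: 0.0
```

```bash
python3 - <<'E'
from h import *
print(sense()["position"],sense()["force"])
a=snapshot("top")["img"][150:250,170:280,::-1];b=snapshot("scene")["img"][225:320,320:425,::-1]
cv2.imwrite("pics/near.png",np.hstack([cv2.resize(a,(400,400)),cv2.resize(b,(400,400))]))
E
```

```text
[0.55458395 0.27061848 0.10007524] [-0.12263827  0.14013708  0.84282059]
```

View pics/near.png

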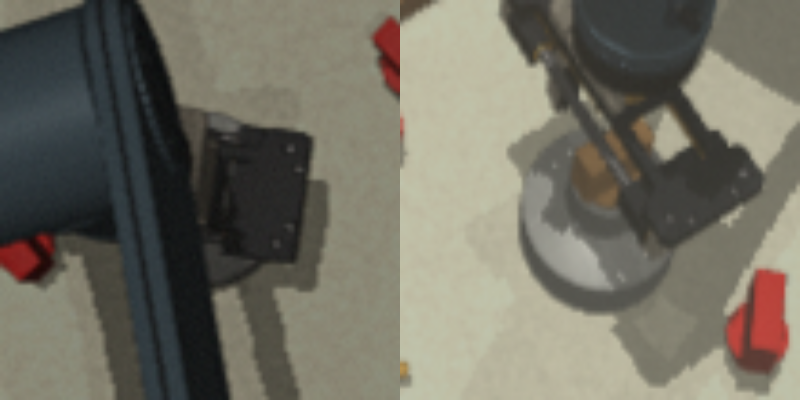

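The fingers straddle the grip: the grip is at about (610,170) in the right half, between the two fingers. I'll close the jaw.

apply_moves --jaw 0 --targets '[{"dx": 0,"dy": 0,"dz": 0,"wx": 0,"wy": 0,"wz": 0},{"dx": 0,"dy": 0,"dz": 0,"wx": 0,"wy": 0,"wz": 0},{"dx": 0,"dy": 0,"dz": 0,"wx": 0,"wy": 0,"wz": 0},{"dx": 0,"dy": 0,"dz": 0,"wx": 0,"wy": 0,"wz": 0},{"dx": 0,"dy": 0,"dz": 0,"wx": 0,"wy": 0,"wz": 0},{"dx": 0,"dy": 0,"dz": 0,"wx": 0,"wy": 0,"wz": 0},{"dx": 0,"dy": 0,"dz": 0,"wx": 0,"wy": 0,"wz": 0},{"dx": 0,"dy": 0,"dz": 0,"wx": 0,"wy": 0,"wz": 0},{"dx": 0,"dy": 0,"dz": 0,"wx": 0,"wy": 0,"wz": 0}]'

```text
clock: 2.87
position: [0.5541, 0.2699, 0.0986]
tcp_rot: [-3.142, -0.0, 2.976]
force: [0.2, 0.7, -0.0]
finger_gap: 0.402
grip_force: 0.0
```

apply_moves --targets '[{"dx": 0,"dy": 0,"dz": 0,"wx": 0,"wy": 0,"wz": 0},{"dx": 0,"dy": 0,"dz": 0,"wx": 0,"wy": 0,"wz": 0},{"dx": 0,"dy": 0,"dz": 0,"wx": 0,"wy": 0,"wz": 0},{"dx": 0,"dy": 0,"dz": 0,"wx": 0,"wy": 0,"wz": 0},{"dx": 0,"dy": 0,"dz": 0,"wx": 0,"wy": 0,"wz": 0},{"dx": 0,"dy": 0,"dz": 0,"wx": 0,"wy": 0,"wz": 0}]'

```text
clock: 3.37
position: [0.5542, 0.2706, 0.0988]
tcp_rot: [3.14, 0.0, 2.976]
force: [-0.3, 4.7, -0.1]
finger_gap: 0.213
grip_force: 30.0
```

Gripped (opening 19.8 mm, 30 N). I'll ease it up about 4.5 mm.

apply_moves --targets '[{"dx": 0,"dy": 0.0005,"dz": 0.0015,"wx": 0,"wy": 0,"wz": 0},{"dx": 0,"dy": 0.0005,"dz": 0.003,"wx": 0,"wy": 0,"wz": 0},{"dx": 0,"dy": 0.0005,"dz": 0.0045,"wx": 0,"wy": 0,"wz": 0},{"dx": 0,"dy": 0.0005,"dz": 0.0045,"wx": 0,"wy": 0,"wz": 0},{"dx": 0,"dy": 0.0005,"dz": 0.0045,"wx": 0,"wy": 0,"wz": 0}]'

```text
clock: 3.78
position: [0.5533, 0.2699, 0.1022]
tcp_rot: [-3.14, -0.002, 2.976]
force: [2.6, 2.3, -12.6]
finger_gap: 0.212
grip_force: 30.0
```

apply_moves --targets '[{"dx": 0.0001,"dy": 0.0006,"dz": 0.0002,"wx": -0.04,"wy": 0.007,"wz": 0},{"dx": 0.0002,"dy": 0.0012,"dz": 0.0004,"wx": -0.08,"wy": 0.013,"wz": 0},{"dx": 0.0003,"dy": 0.0018,"dz": 0.0006,"wx": -0.12,"wy": 0.02,"wz": 0},{"dx": 0.0004,"dy": 0.0023,"dz": 0.0008,"wx": -0.155,"wy": 0.026,"wz": 0},{"dx": 0.0004,"dy": 0.0023,"dz": 0.0008,"wx": -0.155,"wy": 0.026,"wz": 0},{"dx": 0.0004,"dy": 0.0023,"dz": 0.0008,"wx": -0.155,"wy": 0.026,"wz": 0}]'

```text
clock: 4.28
position: [0.5543, 0.2737, 0.1044]
tcp_rot: [-2.986, -0.0, 2.977]
force: [-1.2, 5.3, -4.1]
finger_gap: 0.213
grip_force: 30.0
```

```bash
python3 - <<'E'
from h import *
s=sense();print(s["position"],s["tcp_rot"],s["force"],s["moment"])
b=snapshot("scene")["img"][235:310,335:412,::-1]
cv2.imwrite("pics/left.png",cv2.resize(b,(500,500),interpolation=cv2.INTER_CUBIC))
E
```

```text
[0.55428965 0.27374531 0.10436483] [-2.98627412e+00 -2.33083674e-04  2.97667947e+00] [-1.21266314  5.26596844 -4.08512342] [ 1.32203009  0.09727888 -0.07755575]
```

View pics/left.png

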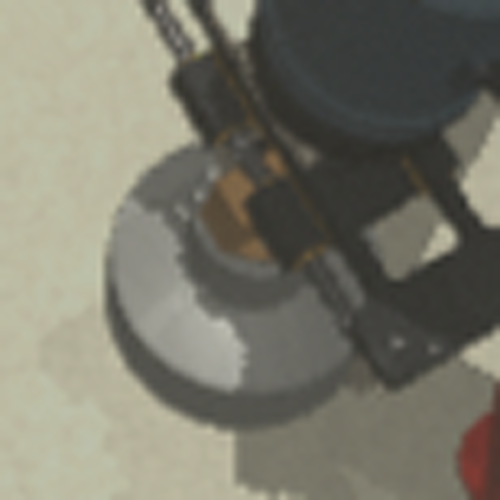

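The grip at (235,205) sits flush between the fingers and the tool leans 9° to the left, with low forces. Next I'll rock it right while easing it up slightly.

apply_moves --targets '[{"dx": -0.0001,"dy": -0.0006,"dz": 0,"wx": 0.04,"wy": -0.007,"wz": 0},{"dx": -0.0002,"dy": -0.0012,"dz": 0,"wx": 0.08,"wy": -0.013,"wz": 0},{"dx": -0.0003,"dy": -0.0018,"dz": 0,"wx": 0.12,"wy": -0.02,"wz": 0},{"dx": -0.0004,"dy": -0.0024,"dz": 0,"wx": 0.16,"wy": -0.026,"wz": 0},{"dx": -0.0005,"dy": -0.003,"dz": 0,"wx": 0.2,"wy": -0.033,"wz": 0},{"dx": -0.0006,"dy": -0.0036,"dz": 0.0005,"wx": 0.24,"wy": -0.04,"wz": 0},{"dx": -0.0007,"dy": -0.0042,"dz": 0.001,"wx": 0.28,"wy": -0.046,"wz": 0},{"dx": -0.0008,"dy": -0.0048,"dz": 0.001,"wx": 0.31,"wy": -0.052,"wz": 0},{"dx": -0.0008,"dy": -0.0048,"dz": 0.001,"wx": 0.31,"wy": -0.052,"wz": 0},{"dx": -0.0008,"dy": -0.0048,"dz": 0.001,"wx": 0.31,"wy": -0.052,"wz": 0}]'

```text
clock: 5.17
position: [0.5538, 0.2658, 0.1064]
tcp_rot: [2.986, 0.001, 2.974]
force: [-3.8, -4.7, 7.6]
finger_gap: 0.215
grip_force: 30.0
```

```bash
python3 - <<'E'
from h import *
s=sense();print(s["position"],s["tcp_rot"],s["force"],s["moment"])
b=snapshot("scene")["img"][235:310,335:412,::-1]
cv2.imwrite("pics/right.png",cv2.resize(b,(500,500),interpolation=cv2.INTER_CUBIC))
E
```

```text
[0.55381731 0.2657882  0.10640876] [2.98628974e+00 1.24383369e-03 2.97440305e+00] [-3.82343454 -4.65651246  7.59501622] [-0.88855157  0.77973498  0.08402258]
```

View pics/right.png

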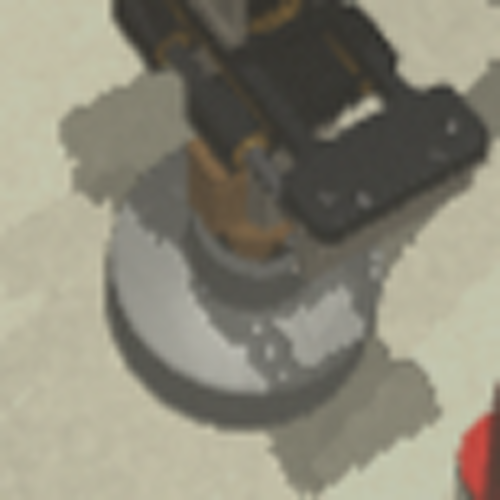

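The stopper, at (235,200), stays flush in the fingers and now leans 9° to the right. I'll straighten it while easing it up, then lift it clear.

apply_moves --targets '[{"dx": 0.0001,"dy": 0.0006,"dz": 0.004,"wx": -0.03,"wy": 0.005,"wz": 0},{"dx": 0.0002,"dy": 0.0012,"dz": 0.008,"wx": -0.07,"wy": 0.012,"wz": 0},{"dx": 0.0003,"dy": 0.0018,"dz": 0.012,"wx": -0.11,"wy": 0.018,"wz": 0},{"dx": 0.0004,"dy": 0.0024,"dz": 0.017,"wx": -0.155,"wy": 0.026,"wz": 0},{"dx": 0.0004,"dy": 0.0024,"dz": 0.024,"wx": -0.155,"wy": 0.026,"wz": 0},{"dx": 0.0004,"dy": 0.0024,"dz": 0.035,"wx": -0.155,"wy": 0.026,"wz": 0},{"dx": 0.0004,"dy": 0.0024,"dz": 0.055,"wx": -0.155,"wy": 0.026,"wz": 0},{"dx": 0.0004,"dy": 0.0024,"dz": 0.08,"wx": -0.155,"wy": 0.026,"wz": 0},{"dx": 0.0004,"dy": 0.0024,"dz": 0.1,"wx": -0.155,"wy": 0.026,"wz": 0},{"dx": 0.0004,"dy": 0.0024,"dz": 0.1,"wx": -0.155,"wy": 0.026,"wz": 0}]'

```text
clock: 6.05
position: [0.5568, 0.2704, 0.211]
tcp_rot: [3.137, 0.009, 2.975]
force: [0.5, 0.9, 0.5]
finger_gap: 0.212
grip_force: 30.0
```

apply_moves --targets '[{"dx": -0.006,"dy": -0.028,"dz": 0,"wx": 0,"wy": 0,"wz": 0},{"dx": -0.012,"dy": -0.06,"dz": 0,"wx": 0,"wy": 0,"wz": 0},{"dx": -0.02,"dy": -0.095,"dz": 0,"wx": 0,"wy": 0,"wz": 0},{"dx": -0.028,"dy": -0.13,"dz": 0,"wx": 0,"wy": 0,"wz": 0},{"dx": -0.036,"dy": -0.165,"dz": 0,"wx": 0,"wy": 0,"wz": 0},{"dx": -0.044,"dy": -0.2,"dz": 0,"wx": 0,"wy": 0,"wz": 0},{"dx": -0.052,"dy": -0.235,"dz": 0,"wx": 0,"wy": 0,"wz": 0},{"dx": -0.059,"dy": -0.265,"dz": 0,"wx": 0,"wy": 0,"wz": 0},{"dx": -0.059,"dy": -0.275,"dz": 0,"wx": 0,"wy": 0,"wz": 0},{"dx": -0.059,"dy": -0.275,"dz": 0,"wx": 0,"wy": 0,"wz": 0}]'

```text
clock: 6.88
position: [0.4947, -0.0073, 0.2049]
tcp_rot: [-3.141, 0.001, 2.971]
force: [0.5, 0.9, 0.1]
finger_gap: 0.215
grip_force: 30.0
```

```bash
python3 - <<'E'
from h import *
s=sense();print(s["position"],s["tcp_rot"],s["force"],s["moment"],s["finger_gap"])
p=snapshot("scene")
cv2.imwrite("pics/over.png",cv2.resize(p["img"][100:320,220:440,::-1],(590,590)))
E
```

```text
[ 0.4946896  -0.00727158  0.20492518] [-3.14133021e+00  5.29542173e-04  2.97148592e+00] [0.45181042 0.89368245 0.06882866] [ 0.02274804 -0.05409281  0.00125459] 0.21537695517191302
```

View pics/over.png

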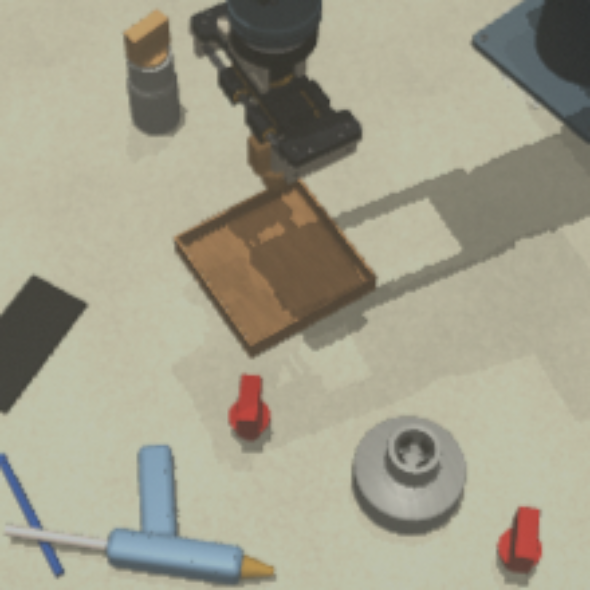

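The canister's neck at (413,450) is empty, and the stopper hangs in the fingers over the tray at (262,160). I'll lower it to just above the floor.

apply_moves --targets '[{"dx": 0,"dy": 0.002,"dz": -0.035,"wx": 0,"wy": 0,"wz": 0},{"dx": 0,"dy": 0.002,"dz": -0.07,"wx": 0,"wy": 0,"wz": 0},{"dx": 0,"dy": 0.002,"dz": -0.1,"wx": 0,"wy": 0,"wz": 0},{"dx": 0,"dy": 0.002,"dz": -0.125,"wx": 0,"wy": 0,"wz": 0},{"dx": 0,"dy": 0.002,"dz": -0.14,"wx": 0,"wy": 0,"wz": 0},{"dx": 0,"dy": 0.002,"dz": -0.15,"wx": 0,"wy": 0,"wz": 0},{"dx": 0,"dy": 0.002,"dz": -0.154,"wx": 0,"wy": 0,"wz": 0},{"dx": 0,"dy": 0.002,"dz": -0.156,"wx": 0,"wy": 0,"wz": 0},{"dx": 0,"dy": 0.002,"dz": -0.156,"wx": 0,"wy": 0,"wz": 0},{"dx": 0,"dy": 0.002,"dz": -0.156,"wx": 0,"wy": 0,"wz": 0}]'

```text
clock: 7.77
position: [0.496, -0.0026, 0.0499]
tcp_rot: [-3.142, 0.002, 2.976]
force: [-0.0, 0.3, -0.0]
finger_gap: 0.216
grip_force: 30.0
```

apply_moves --targets '[{"dx": 0,"dy": 0,"dz": -0.001,"wx": 0,"wy": 0,"wz": 0},{"dx": 0,"dy": 0,"dz": -0.002,"wx": 0,"wy": 0,"wz": 0},{"dx": 0,"dy": 0,"dz": -0.002,"wx": 0,"wy": 0,"wz": 0},{"dx": 0,"dy": 0,"dz": -0.002,"wx": 0,"wy": 0,"wz": 0}]'

```text
clock: 8.1
position: [0.4952, -0.0028, 0.0473]
tcp_rot: [-3.142, 0.001, 2.976]
force: [-0.3, -0.0, -0.0]
finger_gap: 0.211
grip_force: 30.0
```

apply_moves --targets '[{"dx": 0,"dy": 0,"dz": -0.001,"wx": 0,"wy": 0,"wz": 0},{"dx": 0,"dy": 0,"dz": -0.0015,"wx": 0,"wy": 0,"wz": 0},{"dx": 0,"dy": 0,"dz": -0.0015,"wx": 0,"wy": 0,"wz": 0},{"dx": 0,"dy": 0,"dz": -0.0015,"wx": 0,"wy": 0,"wz": 0}]'

```text
clock: 8.43
position: [0.495, -0.0027, 0.0454]
tcp_rot: [-3.142, -0.0, 2.976]
force: [0.2, -0.5, -0.4]
finger_gap: 0.213
grip_force: 30.0
```

apply_moves --targets '[{"dx": 0,"dy": 0,"dz": -0.001,"wx": 0,"wy": 0,"wz": 0},{"dx": 0,"dy": 0,"dz": -0.001,"wx": 0,"wy": 0,"wz": 0},{"dx": 0,"dy": 0,"dz": -0.001,"wx": 0,"wy": 0,"wz": 0},{"dx": 0,"dy": 0,"dz": -0.001,"wx": 0,"wy": 0,"wz": 0}]'

```text
clock: 8.77
position: [0.4952, -0.0027, 0.0447]
tcp_rot: [3.142, 0.0, 2.976]
force: [-1.4, 0.6, 3.1]
finger_gap: 0.214
grip_force: 30.0
```

The stopper touches the floor (3 N), so I'll release it and then go straight up.

apply_moves --jaw 80 --targets '[{"dx": 0,"dy": 0,"dz": 0,"wx": 0,"wy": 0,"wz": 0},{"dx": 0,"dy": 0,"dz": 0,"wx": 0,"wy": 0,"wz": 0},{"dx": 0,"dy": 0,"dz": 0,"wx": 0,"wy": 0,"wz": 0},{"dx": 0,"dy": 0,"dz": 0,"wx": 0,"wy": 0,"wz": 0},{"dx": 0,"dy": 0,"dz": 0,"wx": 0,"wy": 0,"wz": 0},{"dx": 0,"dy": 0,"dz": 0,"wx": 0,"wy": 0,"wz": 0},{"dx": 0,"dy": 0,"dz": 0,"wx": 0,"wy": 0,"wz": 0},{"dx": 0,"dy": 0,"dz": 0,"wx": 0,"wy": 0,"wz": 0},{"dx": 0,"dy": 0,"dz": 0,"wx": 0,"wy": 0,"wz": 0},{"dx": 0,"dy": 0,"dz": 0,"wx": 0,"wy": 0,"wz": 0}]'

```text
clock: 9.6
position: [0.4951, -0.0027, 0.0444]
tcp_rot: [3.142, -0.0, 2.976]
force: [0.1, 1.3, 0.1]
finger_gap: 0.797
grip_force: 0.0
```

apply_moves --targets '[{"dx": 0,"dy": 0,"dz": 0.01,"wx": 0,"wy": 0,"wz": 0},{"dx": 0,"dy": 0,"dz": 0.03,"wx": 0,"wy": 0,"wz": 0},{"dx": 0,"dy": 0,"dz": 0.06,"wx": 0,"wy": 0,"wz": 0},{"dx": 0,"dy": 0,"dz": 0.09,"wx": 0,"wy": 0,"wz": 0},{"dx": 0,"dy": 0,"dz": 0.125,"wx": 0,"wy": 0,"wz": 0},{"dx": 0,"dy": 0,"dz": 0.15,"wx": 0,"wy": 0,"wz": 0},{"dx": 0,"dy": 0,"dz": 0.16,"wx": 0,"wy": 0,"wz": 0},{"dx": 0,"dy": 0,"dz": 0.16,"wx": 0,"wy": 0,"wz": 0},{"dx": 0,"dy": 0,"dz": 0.16,"wx": 0,"wy": 0,"wz": 0},{"dx": 0,"dy": 0,"dz": 0.16,"wx": 0,"wy": 0,"wz": 0}]'

```text
clock: 10.43
position: [0.4939, -0.0025, 0.2028]
tcp_rot: [3.141, -0.003, 2.976]
force: [-0.6, -0.4, -0.6]
finger_gap: 0.802
grip_force: 0.0
```

```bash
python3 - <<'E'
from h import *
p=snapshot("scene");w=cloud(p)
cv2.imwrite("pics/end.png",cv2.resize(p["img"][100:320,220:440,::-1],(590,590)))
m=(abs(w[...,0]-.495)<.07)&(abs(w[...,1]+.004)<.07)&(w[...,2]>.02)&(w[...,2]<.12);print(m.sum(),w[m].mean(0),w[m].max(0))
E
```

```text
302 [0.49726483 0.00122159 0.06237535] [0.56486961 0.06529004 0.08679026]
```

View pics/end.png

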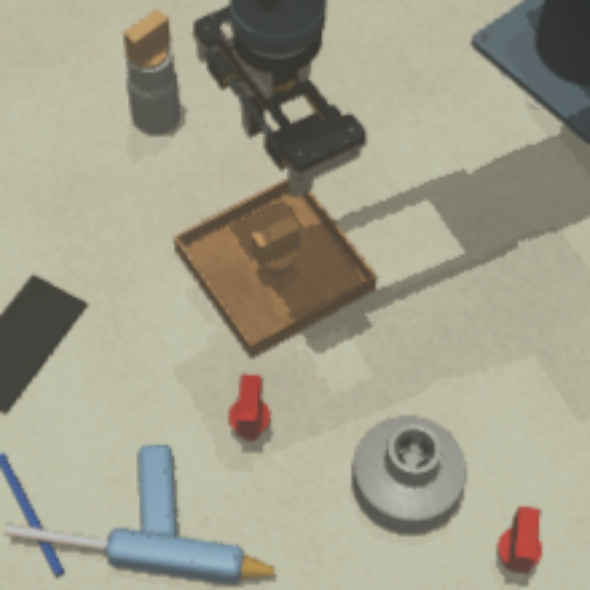

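The stopper stands in the tray at (275,240), released, with the gripper clear above it. The slim canister's stopper at (147,40) has not moved.

```bash
python3 -c "
from workcell import close_job; print(close_job())"
```

```text
the job is handed in; nothing more can be done
None
```

I rocked the wide canister's stopper about 9° left, then 9° right, and eased it out; it now stands released in the cardboard tray, with the slim canister's stopper left alone, and I handed the job in at about 10.5 s (no verdict was shown).

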